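# Zero the polarimeter

## Robot

A 7-joint arm with a two-finger parallel gripper is mounted at the origin on the work surface. World frame = base frame: x ahead of the robot, y to its left, z up, the work surface at z = 0. Lengths are in m, angles in rad, forces in N, time in s.
With the tool pointing down it reaches from about 0.425 to 0.925 m from the base axis. Payload 6.8 kg.
Tool frame: the origin (TCP) lies at the very end of the fingers, on their centre line; the grasp point (between the pads) lies 19 mm behind it (bot.grip_depth is the distance from the TCP to the grasp point, in m); z points along the fingers, y is the direction in which the jaws open and shut (so a half turn about z gives the same grasp; the last joint's range is limited). The gripper opens to 85 mm and grips with 20 to 120 N. Pads are 22 mm wide; open, the fingers measure 114 mm over their backs; the gripper's body (76 mm by 85 mm) begins 54 mm behind the grasp point. The pads swing forward as they close: fully open they stand 13 mm farther back than shut.
Start: joints at [-1.405, 0.477, 0.022, 1.555, -0.011, 1.109, -0.083], TCP at [0.183, 0.65, 0.231] pointing down, gripper open.
Joint ranges: [-2.96, 2.96], [-0.34, 2.1], [-1.41, 1.46], [0.24, 2.44], [-1.37, 4.51], [0.17, 1.92], [-2.96, 2.96]. Speed limits (rad/s): [2.39, 2.39, 3.14, 3.14, 3.14, 3.14, 3.14].

## Interface

Orientations are given as a unit quaternion [w, x, y, z].
In Python, from station import bot gives the robot as it stands.
- The arm moves only by the tool step_arm, never from a script. Its argument "increments" is a list of rows, each a list of 7 numbers: the shift along the world's x, y, z in m, then the turn, a rotation vector about the world's x, y, z in degrees, then the gripper command: -1 is fully open, 1 is shut, values between are in proportion. In form: [[dx, dy, dz, rx, ry, rz, fingers], ...]. A call has 1 to 10 rows; each row is the pose to reach, as a shift and turn from the pose commanded when the call began; what a row does not reach only later rows make up. A row lasts 1/12 s, in which the tool goes at most 41.7 mm and 7.16 degrees, less where a joint would pass 70% of its speed; a pose out of reach is approached as far as the arm can. A call with a gripper value outside its range is refused whole. The fingers move at their own pace and stop on an object; "force" is the grip in N (left out, the last holds). Time passes only in rows, so rows that repeat a pose let the fingers close. It gives the time, the measured TCP pose, the force and the opening at its end, in the units of the state.
- bot.get_obs(): the state, without advancing time (a new reading comes with each control period).
- bot.read_camera(name): name is "scene" or "top" or "wrist"; returns a dict with "color" (400x640x3 uint8, red, green, blue), "intrinsics" (3x3 intrinsics, pixels), "extrinsics" (4x4, takes a point from camera to world coordinates). Camera axes: x right, y up, looking along -z (the intrinsics and any distortion apply to the point x, -y, -z); pixel columns grow to the right and rows downward; lengths in m; the calibration is good to about 2 mm. A picture is of the moment at which its call begins. There is no depth.
- bot.hand_in(): hands the job in, once; it reports no verdict.
Trained networks look in the newest picture that a camera, given by its name, has taken for a name from the list of things; names that differ only in an ending like _2 or _b are one class to them, and where a whole thing is asked for, a point or a joint stands for the part that bears it (a point fixed in the world has none). Each returns a list of dicts, best first, with "conf" (0 to 1); they miss things now and then, are a little off and sometimes report something else, mostly with a low value. They report only what shows in the picture. A call takes as long as a camera call.
- bot.recognise(thing, camera): "location" ([column, row] as shares, 0 to 1, of the picture: columns of its width, rows of its height, amid what is visible of it).
- bot.place_of(thing, camera): "location" ([column, row] as shares, 0 to 1, of the picture: columns of its width, rows of its height: a listed point, or the origin of a listed thing).
The state is a dict: "t": time; "q": joint angles; "joint_vel": joint speeds; "joint_torque": joint torques, N m; "eef_pos": TCP position; "tool_rot": TCP orientation; "contact_force": force on the tool from outside, world axes, zero at the start; "torque": the same for the moment, N m; "gripper_width": opening from 0.0 (shut) to 1.0 (fully open).
Only numpy, scipy, OpenCV 4.12 (cv2) and the standard library are available. Lean on these libraries where they do the work, as an engineer would, in place of code of your own. Each camera call takes 0.05 s, during which the arm holds its last target.

## Task

Bring the bench polarimeter back to zero for the next sample: with the outside of the fingertips, gently push the small blue finger post on its black analyser dial round until the dial's white index line meets the red zero line of the white scale ring, and leave it there. Nothing is to be picked up: do not lift the dial off its seat or press hard on the instrument, leave the scale ring as it has been set, and do not disturb the glassware, the dish or the stopper around it.

Things in the scene. Friction and masses are not known exactly. Their poses are not given: they have to be found in the camera images.
- polarimeter: Bench polarimeter, fixed: grey lamp base, x -68 to 108, y -68 to 68 mm in its frame, 52 tall; glass cell; column at the back (+x); round head, 148 mm across, top at 184 mm, carrying the white scale ring and black analyser dial. Origin on the bench under the dial's vertical axis; z up, front with the green switch to its own -x. Turned up to 0.5 rad about z.
- dial_centre (a point): Point on the vertical axis of the dial, on the dial's flat black top face, 198 mm above the bench. A round eyepiece 29 mm across stands on the dial here and reaches 18 mm above this point.
- finger_post (a point): Blue upright round finger post on the dial, a freely spinning sleeve 12 mm thick: point on its axis half-way up, 38 mm from the dial's axis, opposite the index line. It rises from the dial's top face, 14 mm below this point, to 14 mm above it. Pushed sideways (1 to 4 N) it carries the dial round about the vertical axis; no spring or coasting: it stays where it is left.
- index_mark (a point): Outer end of the white index line (3 mm wide) that runs out radially on the black dial: the point 50 mm from the dial's axis, at the ring's inner edge, 192 mm above the bench.
- zero_mark (a point): Inner end of the red zero line (3 mm wide, 20 long, radial) on the white scale ring (144 mm across, top 192 mm above the bench): the point 50 mm from the dial's axis, as high as index_mark. Black scale lines every 10 degrees, longer ones every 30. The ring turns only against stiff friction (0.7 N m); it is set anywhere round the circle and must stay.
- analyser (a joint): Angle of the dial's index line from the red zero line, rad, growing anticlockwise seen from above. The dial turns either way without a stop; the lines meet at 0 and equally at 2 pi (6.283). It starts between 0.9 and 5.4.
- analyser_lift (a joint): Height of the analyser dial above its seat, m: 0 when seated. It sits by its own weight (200 g) and could be lifted up to 30 mm.
- amber_bottle: Amber glass bottle, 60 mm in diameter and 125 mm tall, black cap. Stands loose on the bench, not to be disturbed. Origin at the centre of its underside, z up.
- beaker: Clear glass beaker, 68 mm across the rim and 90 mm tall. Stands loose on the bench, not to be disturbed. Origin at the centre of its underside, z up.
- dish: White porcelain evaporating dish, 86 mm across and 35 mm tall. Stands loose on the bench, not to be disturbed. Origin at the centre of its underside, z up.
- stopper: Off-white rubber stopper, 32 mm across the top and 28 mm tall. Stands loose on the bench, not to be disturbed. Origin at the centre of its underside, z up.

How it is judged:
By the outcome, as a careful person would: the job done as asked, in the order asked, and still so for the second after the job is handed in, with the robot touching nothing.
It also fails if it takes over 46 s, if anything falls off the work surface, if the arm or the gripper's body presses on something with over 40 N, if the wrist force passes 120 N, or if a joint passes its speed limit or range.

## Working session

There is one attempt and no reset: what is moved stays moved. The work goes in short steps, Python scripts to look and compute and a tool call to move; the robot and the scene stay as the last step left them, time stands still between calls to the robot, and variables do not carry over. Pictures are saved under pics/ and viewed, and the job is handed in when it is done.

Besides the shell and the picture viewer there is one more tool, called after "Request:" as name(argument=value, ...) on one line, values as JSON. step_arm: Moves the arm, as the interface text tells. Its arguments: {"type":"object","properties":{"increments":{"type":"array","items":{"type":"array","items":{"type":"number"}}},"force":{"type":"number"}},"required":["increments"]}

```bash
ls; mkdir -p pics; cat > h.py <<'E'
import numpy as np, cv2
from station import bot
def snap(cam,fn=None):
    c=bot.read_camera(cam)
    if fn: cv2.imwrite('pics/'+fn,cv2.cvtColor(c['color'],cv2.COLOR_RGB2BGR))
    return c
def ray(c,px):
    K=np.array(c['intrinsics']);E=np.array(c['extrinsics'])
    d=np.linalg.solve(K,[px[0],px[1],1.]);d=np.array([d[0],-d[1],-d[2]])
    return E[:3,3],E[:3,:3]@d
def onz(c,px,z):
    o,d=ray(c,px);return o+d*(z-o[2])/d[2]
def proj(c,p):
    K=np.array(c['intrinsics']);E=np.array(c['extrinsics'])
    q=E[:3,:3].T@(np.array(p)-E[:3,3]);q=K@[q[0],-q[1],-q[2]];return q[:2]/q[2]
E
python3 - <<'E'
from h import *
print(bot.get_obs())
hz=dict(dial_centre=.198,finger_post=.212,index_mark=.192,zero_mark=.192,amber_bottle=0,beaker=0,dish=0,stopper=0,polarimeter=0)
for cam in ['scene','top','wrist']:
    c=snap(cam,cam+'0.png')
    print(cam,np.round(c['extrinsics'],3).tolist())
    for n,z in hz.items():
        r=bot.place_of(n,cam)
        for d in r[:2]:
            px=np.array(d['location'])*[640,400]
            print(cam,n,round(d['conf'],2),px.round(1),onz(c,px,z).round(4))
E
```

```text
pics
{'t': 0.0, 'q': array([-1.40510584,  0.4777876 ,  0.02236766,  1.55648921, -0.01150317,
        1.10931094, -0.08308629]), 'joint_vel': array([ 0.00030261, -0.00010762,  0.00121533, -0.00036212, -0.0014729 ,
        0.00042752,  0.00051971]), 'joint_torque': array([-4.01884399e-04, -5.96457624e+01,  1.60798609e+00, -2.81176829e+01,
        1.25466779e-02,  9.66744090e-03, -3.80907679e-06]), 'eef_pos': array([0.18237432, 0.64925677, 0.23031871]), 'tool_rot': array([-5.31350533e-05,  1.36463698e-01,  9.90644633e-01, -9.31755476e-04]), 'contact_force': array([-0.30279982,  0.69047248,  0.28328977]), 'torque': array([-0.01088767,  0.04674958, -0.02159404]), 'gripper_width': 0.997444234441862}
scene [[0.886, -0.388, 0.256, 0.85], [0.465, 0.743, -0.482, -0.403], [-0.003, 0.545, 0.838, 0.903], [0.0, 0.0, 0.0, 1.0]]
scene dial_centre 0.81 [306.3 133.5] [0.5302 0.128  0.198 ]
scene finger_post 0.77 [284.4 129.5] [0.4932 0.1066 0.212 ]
scene index_mark 0.75 [327.7 135.1] [0.5678 0.1487 0.192 ]
scene zero_mark 0.88 [304.9 158.8] [0.5563 0.0744 0.192 ]
scene zero_mark 0.46 [307.1 132.5] [0.
[... 352 characters left out ...]
225 0.    ]
top [[0.028, 0.985, -0.168, 0.47], [-1.0, 0.027, -0.007, 0.028], [-0.003, 0.168, 0.986, 1.037], [0.0, 0.0, 0.0, 1.0]]
top dial_centre 0.83 [261.4 249. ] [0.5257 0.1295 0.198 ]
top finger_post 0.84 [270.2 270. ] [0.4909 0.1117 0.212 ]
top finger_post 0.54 [345.4 251.7] [ 0.5242 -0.0108  0.212 ]
top index_mark 0.72 [249.3 222. ] [0.5713 0.153  0.192 ]
top zero_mark 0.75 [290.8 232.9] [0.5547 0.0815 0.192 ]
top beaker 0.95 [193.1 236.1] [0.5615 0.2968 0.    ]
top dish 0.91 [342.4 250. ] [ 0.5413 -0.0144  0.    ]
top stopper 0.46 [312.  313.3] [0.4116 0.0446 0.    ]
wrist [[0.271, -0.918, -0.289, 0.109], [0.963, 0.258, 0.082, 0.67], [-0.001, -0.3, 0.954, 0.375], [0.0, 0.0, 0.0, 1.0]]
```

View pics/scene0.png

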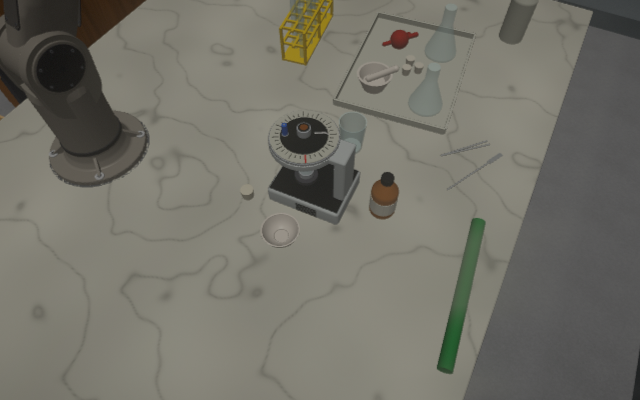

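View pics/top0.png

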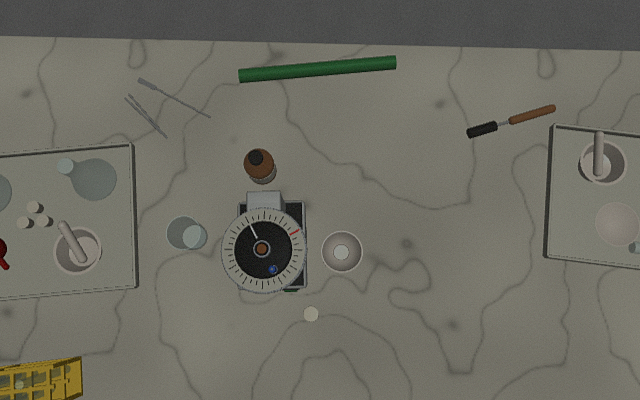

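The scene view shows the dial at about (306,133). In the top view the centre is (261,249), the blue post (272,269), the index end (250,222) and the red zero (292,233). All of these agree with the networks. So the angle is about +90° and the dial must go clockwise, with the post passing on the robot's side. I'll shut the gripper and approach high.

Request:
step_arm(increments=[[0, 0, 0.03, 0, 0, 0, 1], [0.005, -0.01, 0.06, 0, 0, 2, 1], [0.02, -0.035, 0.09, 0, 0, 5, 1], [0.035, -0.065, 0.11, 0, 0, 8, 1], [0.055, -0.1, 0.11, 0, 0, 12, 1], [0.075, -0.135, 0.11, 0, 0, 16, 1], [0.095, -0.17, 0.11, 0, 0, 20, 1], [0.115, -0.205, 0.11, 0, 0, 24, 1], [0.135, -0.24, 0.11, 0, 0, 28, 1], [0.155, -0.275, 0.11, 0, 0, 32, 1]], force=20)

```text
t: 2.33
eef_pos: [0.3382, 0.373, 0.3416]
tool_rot: [0.0, -0.144, 0.99, 0.0]
contact_force: [-0.2, 0.4, -0.9]
gripper_width: -0.002
```

Request:
step_arm(increments=[[0.02, -0.035, 0, 0, 0, 2, 1], [0.04, -0.07, 0, 0, 0, 4, 1], [0.06, -0.105, 0, 0, 0, 6, 1], [0.08, -0.14, 0, 0, 0, 8, 1], [0.1, -0.175, 0, 0, 0, 10, 1], [0.12, -0.21, 0, 0, 0, 11, 1], [0.14, -0.245, 0, 0, 0, 11, 1], [0.16, -0.28, 0, 0, 0, 11, 1], [0.175, -0.31, 0, 0, 0, 11, 1], [0.175, -0.31, 0, 0, 0, 11, 1]])

```text
t: 3.17
eef_pos: [0.5148, 0.0571, 0.3418]
tool_rot: [0.001, -0.231, 0.973, -0.002]
contact_force: [0.9, -1.2, 1.4]
gripper_width: -0.001
```

```bash
python3 - <<'E'
from h import *
o=bot.get_obs();print(o['t'],o['eef_pos'],o['tool_rot'],o['q'].round(2),o['contact_force'],o['gripper_width'])
hz=dict(dial_centre=.198,finger_post=.212,index_mark=.192,zero_mark=.192)
for cam in ['wrist','top']:
    c=snap(cam,cam+'1.png')
    for n,z in hz.items():
        for d in bot.place_of(n,cam)[:2]:
            px=np.array(d['location'])*[640,400]
            print(cam,n,round(d['conf'],2),px.round(1),onz(c,px,z).round(4))
E
```

```text
3.1667 [0.51476006 0.05705521 0.34184739] [ 7.31425422e-04 -2.30917613e-01  9.72971754e-01 -1.57728454e-03] [-0.6   0.12  0.41  1.8  -0.05  1.23  1.86] [ 0.94258614 -1.21160729  1.39434401] -0.0007147805617521153
wrist dial_centre 0.7 [388.9 231.2] [0.5259 0.1259 0.198 ]
wrist finger_post 0.79 [393.8 194.9] [0.4922 0.1084 0.212 ]
wrist index_mark 0.85 [390.3 276.8] [0.5678 0.1527 0.192 ]
wrist zero_mark 0.63 [334.2 232.5] [0.5513 0.0839 0.192 ]
top dial_centre 0.31 [343.1 249.4] [ 0.5288 -0.0075  0.198 ]
```

View pics/wrist1.png

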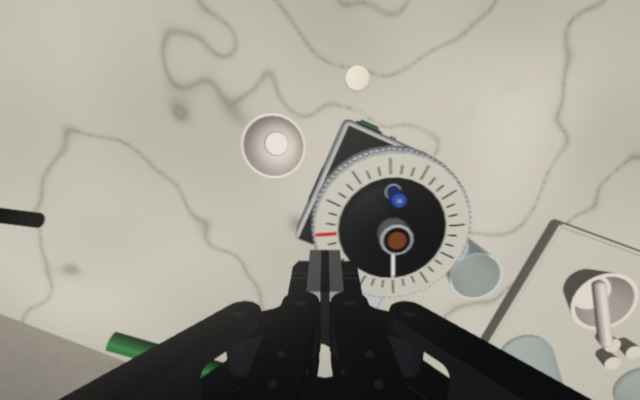

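The wrist view shows the black dial centred near (392,228), the post (396,197), the white index pointing down to (393,277) and the red zero at (326,234). The shut fingers are clear of it. Next I'll rectify and measure.

```bash
cat >> h.py <<'E'
def rect(c,z,C,half=.085,N=680):
    s=half*2/N
    # image: right=+x world, up=+y
    u=np.array([[C[0]-half,C[1]+half],[C[0]+half,C[1]+half],[C[0]+half,C[1]-half],[C[0]-half,C[1]-half]])
    src=np.float32([proj(c,[a,b,z]) for a,b in u]);dst=np.float32([[0,0],[N,0],[N,N],[0,N]])
    return cv2.warpPerspective(c['color'],cv2.getPerspectiveTransform(src,dst),(N,N),flags=cv2.INTER_CUBIC),s
E
python3 - <<'E'
from h import *
C=np.array([.527,.128])
c=snap('wrist')
im,s=rect(c,.192,C);N=680
cv2.imwrite('pics/rect1.png',cv2.cvtColor(im,cv2.COLOR_RGB2BGR))
hsv=cv2.cvtColor(im,cv2.COLOR_RGB2HSV)
red=((hsv[...,0]<8)|(hsv[...,0]>172))&(hsv[...,1]>120)&(hsv[...,2]>80)
ys,xs=np.nonzero(red)
W=lambda x,y:(C[0]-.085+x*s, C[1]+.085-y*s)
n,l,st,ce=cv2.connectedComponentsWithStats(red.astype(np.uint8))
for i in range(1,n):
    if st[i,4]>60: print('red',st[i],np.round(W(*ce[i]),4))
g=im.max(2)
dark=(g<70).astype(np.uint8)
n,l,st,ce=cv2.connectedComponentsWithStats(dark)
for i in range(1,n):
    if st[i,4]>2000: print('dark',st[i],np.round(W(*ce[i]),4))
E
```

```text
red [436 512  46  69 820] [0.5565 0.0766]
dark [   140      0    540    534 133044] [0.5453 0.1392]
dark [ 314  256   98   97 3532] [0.5325 0.1368]
dark [ 498  369  182  121 6968] [0.5905 0.1055]
dark [ 573  466  107   86 5865] [0.6004 0.0846]
dark [  66  497  167  145 8634] [0.4711 0.0641]
```

View pics/rect1.png

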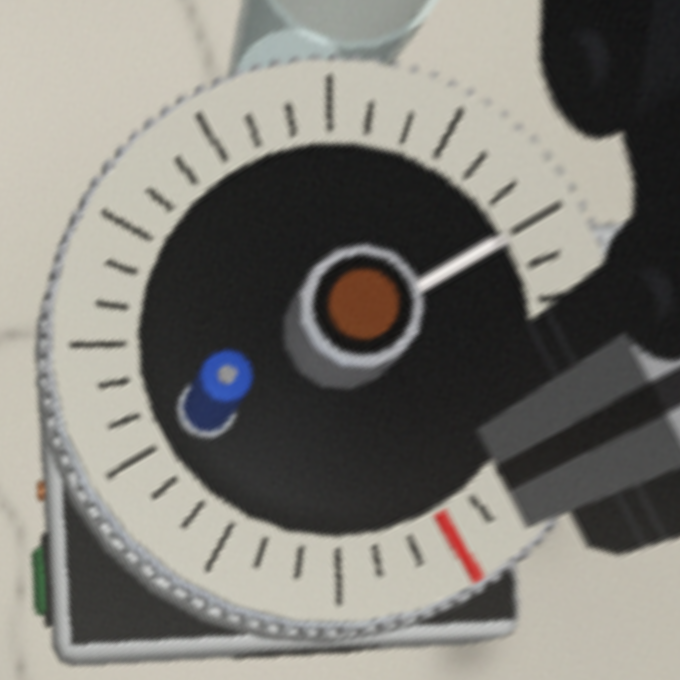

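Centre is about (0.5255, 0.128), the index at +30.5° and zero at −59°, so about 90° to turn clockwise. The post is at (0.493, 0.109), which agrees with the networks. I'll go down beside the post, with 8 mm clearance over the dial.

Request:
step_arm(increments=[[-0.005, 0.022, -0.02, 0, 0, 4, 1], [-0.005, 0.022, -0.05, 0, 0, 4, 1], [-0.005, 0.022, -0.08, 0, 0, 4, 1], [-0.005, 0.022, -0.105, 0, 0, 4, 1], [-0.005, 0.022, -0.12, 0, 0, 4, 1], [-0.005, 0.022, -0.13, 0, 0, 4, 1], [-0.005, 0.022, -0.135, 0, 0, 4, 1], [-0.005, 0.022, -0.135, 0, 0, 4, 1], [-0.005, 0.022, -0.135, 0, 0, 4, 1]])

```text
t: 4.47
eef_pos: [0.5081, 0.087, 0.2071]
tool_rot: [0.001, -0.27, 0.963, 0.0]
contact_force: [-0.0, -0.0, 1.3]
gripper_width: -0.003
```

```bash
python3 - <<'E'
from h import *
snap('wrist','wrist2.png');c=snap('scene')
cv2.imwrite('pics/scene2.png',cv2.resize(cv2.cvtColor(c['color'],cv2.COLOR_RGB2BGR)[80:230,220:420],None,fx=4,fy=4,interpolation=cv2.INTER_CUBIC))
o=bot.get_obs();print(o['t'],o['eef_pos'],o['tool_rot'],o['contact_force'],o['torque'])
E
```

```text
4.5667 [0.50834584 0.087066   0.2074676 ] [ 1.06296359e-03 -2.69838885e-01  9.62904893e-01  1.14537208e-04] [-0.03459714  0.23237903 -0.50172206] [-0.01088165  0.01085977  0.03123729]
```

View pics/wrist2.png

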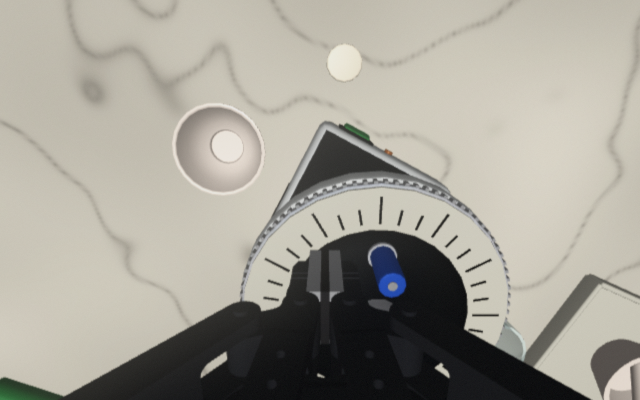

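View pics/scene2.png

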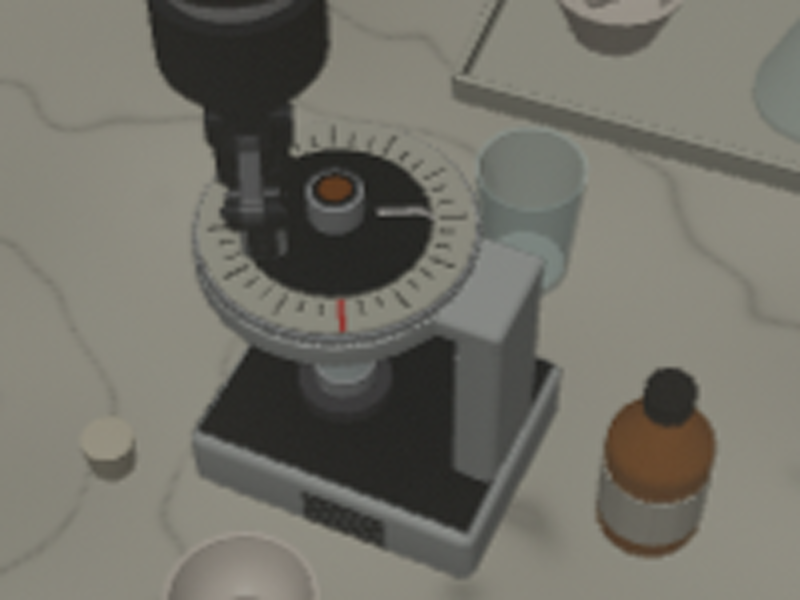

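```bash
cat > arc.py <<'E'
import numpy as np,sys
def tab(a,cmd,yaw,C=(.5255,.128),d=.0205,R=.038):
    for t in a:
        r=np.radians(t);p=np.array(C)+R*np.array([np.cos(r),np.sin(r)])+d*np.array([-np.sin(r),np.cos(r)])
        print(round(t,1),(p-cmd).round(4),round(t-90-yaw,1))
E
python3 -c "
from arc import *
tab(np.arange(210.5,120,-5),[.508,.087],121.3)"
```

```text
210.5 [-0.0048  0.0041] -0.8
205.5 [-0.008   0.0061] -5.8
200.5 [-0.0109  0.0085] -10.8
195.5 [-0.0136  0.0111] -15.8
190.5 [-0.0161  0.0139] -20.8
185.5 [-0.0184  0.017 ] -25.8
180.5 [-0.0203  0.0202] -30.8
175.5 [-0.022   0.0235] -35.8
170.5 [-0.0234  0.0271] -40.8
165.5 [-0.0244  0.0307] -45.8
160.5 [-0.0252  0.0344] -50.8
155.5 [-0.0256  0.0381] -55.8
150.5 [-0.0257  0.0419] -60.8
145.5 [-0.0254  0.0456] -65.8
140.5 [-0.0249  0.0494] -70.8
135.5 [-0.024  0.053] -75.8
130.5 [-0.0228  0.0566] -80.8
125.5 [-0.0213  0.06  ] -85.8
120.5 [-0.0194  0.0633] -90.8
```

Request:
step_arm(increments=[[-0.0024, 0.002, 0, 0, 0, -0.5, 1], [-0.0048, 0.0041, 0, 0, 0, -1, 1], [-0.0064, 0.0051, 0, 0, 0, -3, 1], [-0.008, 0.0061, 0, 0, 0, -6, 1], [-0.0095, 0.0073, 0, 0, 0, -8.5, 1], [-0.0109, 0.0085, 0, 0, 0, -11, 1], [-0.0123, 0.0098, 0, 0, 0, -13.5, 1], [-0.0136, 0.0111, 0, 0, 0, -16, 1], [-0.0149, 0.0125, 0, 0, 0, -18.5, 1], [-0.0161, 0.0139, 0, 0, 0, -21, 1]])

```text
t: 5.4
eef_pos: [0.4914, 0.1003, 0.2068]
tool_rot: [0.0, -0.088, 0.996, -0.0]
contact_force: [0.7, -1.5, 2.0]
gripper_width: -0.004
```

```bash
python3 - <<'E'
from h import *
snap('wrist','wrist3.png');c=snap('scene')
cv2.imwrite('pics/scene3.png',cv2.resize(cv2.cvtColor(c['color'],cv2.COLOR_RGB2BGR)[80:230,220:420],None,fx=4,fy=4,interpolation=cv2.INTER_CUBIC))
o=bot.get_obs();print(o['t'],o['eef_pos'],o['tool_rot'],o['contact_force'],o['torque'])
E
```

```text
5.5 [0.49138052 0.10079621 0.20674985] [ 3.34695813e-04 -8.95415502e-02  9.95983031e-01  1.02524513e-05] [ 0.36358742 -1.90261009  1.70195737] [-0.29327353 -0.0678342  -0.01360535]
```

View pics/wrist3.png

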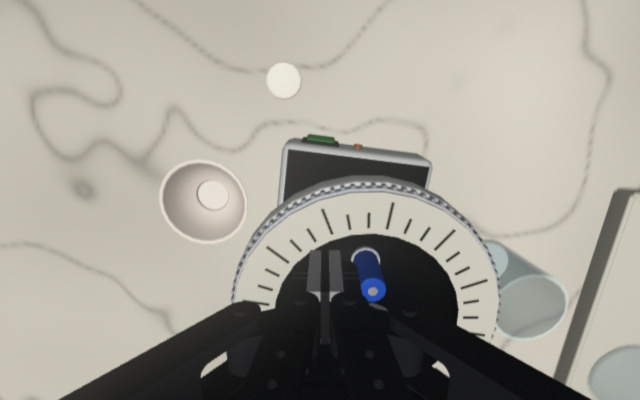

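View pics/scene3.png

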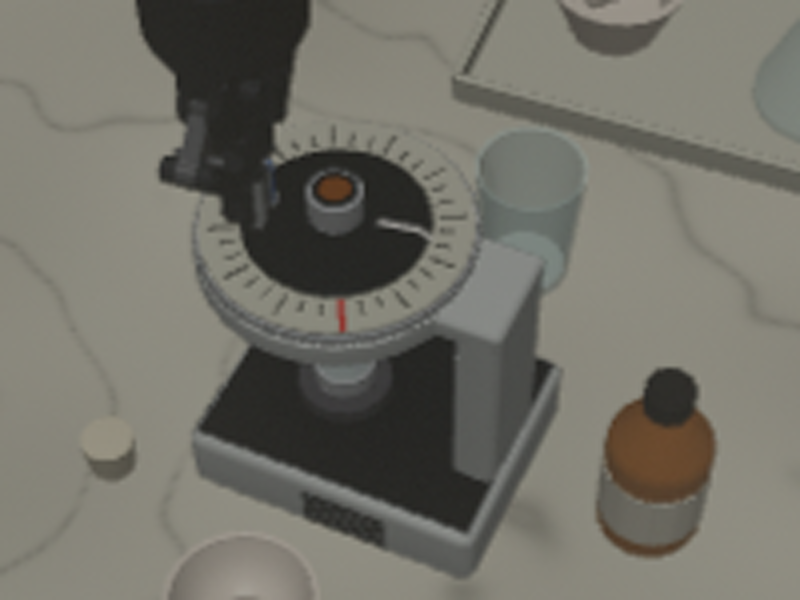

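The dial is following with about 2 N on the tool. I'll continue along the arc.

Request:
step_arm(increments=[[-0.0012, 0.0015, 0, 0, 0, -2.5, 1], [-0.0023, 0.0031, 0, 0, 0, -5, 1], [-0.0033, 0.0047, 0, 0, 0, -7.5, 1], [-0.0042, 0.0063, 0, 0, 0, -10, 1], [-0.0051, 0.0079, 0, 0, 0, -12.5, 1], [-0.0059, 0.0096, 0, 0, 0, -15, 1], [-0.0067, 0.0114, 0, 0, 0, -17.5, 1], [-0.0073, 0.0132, 0, 0, 0, -20, 1], [-0.0079, 0.015, 0, 0, 0, -22.5, 1], [-0.0083, 0.0168, 0, 0, 0, -25, 1]])

```text
t: 6.33
eef_pos: [0.483, 0.1173, 0.2067]
tool_rot: [0.0, 0.128, 0.992, -0.0]
contact_force: [-0.3, -2.2, 2.1]
gripper_width: 0.005
```

Request:
step_arm(increments=[[-0.0005, 0.0019, 0, 0, 0, -2.5, 1], [-0.0008, 0.0037, 0, 0, 0, -5, 1], [-0.001, 0.0055, 0, 0, 0, -7.5, 1], [-0.0012, 0.0074, 0, 0, 0, -10, 1], [-0.0013, 0.0093, 0, 0, 0, -12.5, 1], [-0.0013, 0.0112, 0, 0, 0, -15, 1], [-0.0012, 0.013, 0, 0, 0, -17.5, 1], [-0.001, 0.0149, 0, 0, 0, -20, 1], [-0.0008, 0.0168, 0, 0, 0, -22.5, 1], [-0.0005, 0.0187, 0, 0, 0, -25, 1]])

```text
t: 7.17
eef_pos: [0.4822, 0.1361, 0.2065]
tool_rot: [-0.0, 0.34, 0.94, -0.0]
contact_force: [-1.5, -1.7, 3.2]
gripper_width: 0.0
```

```bash
python3 - <<'E'
from h import *
c=snap('wrist','wrist4.png')
for cam in ['wrist','top','scene']:
    c=snap(cam)
    im,s=rect(c,.192,(.5255,.128));cv2.imwrite(f'pics/r4{cam}.png',cv2.cvtColor(im,cv2.COLOR_RGB2BGR)[::1])
    hz=dict(finger_post=.212,index_mark=.192,zero_mark=.192)
    for n,z in hz.items():
        for d in bot.place_of(n,cam)[:1]:
            px=np.array(d['location'])*[640,400];p=onz(c,px,z);v=p[:2]-[.5255,.128]
            print(cam,n,round(d['conf'],2),px.round(1),p.round(4),np.degrees(np.arctan2(v[1],v[0])).round(1),np.hypot(*v).round(4))
o=bot.get_obs();print(o['t'],o['eef_pos'],o['tool_rot'],o['contact_force'],o['torque'])
E
```

```text
wrist finger_post 0.76 [369.5 269.5] [0.494  0.1526 0.212 ] 142.1 0.0399
wrist zero_mark 0.79 [329.9 386.4] [0.5493 0.0842 0.192 ] -61.5 0.0499
top finger_post 0.31 [342.2 252.3] [ 0.523  -0.0055  0.212 ] -91.1 0.1335
top index_mark 0.74 [282.3 222.5] [0.572  0.0967 0.192 ] -33.9 0.0561
top zero_mark 0.73 [289.  235.2] [0.5507 0.0844 0.192 ] -60.0 0.0503
scene finger_post 0.91 [299.1 115.8] [0.501  0.1519 0.212 ] 135.8 0.0342
scene index_mark 0.82 [315.6 149.6] [0.5639 0.1043 0.192 ] -31.7 0.0452
scene zero_mark 0.8 [305.3 155.3] [0.5528 0.0823 0.192 ] -59.1 0.0532
7.8167 [0.48261055 0.13627244 0.2062808 ] [-1.10040823e-05  3.39389005e-01  9.40646109e-01  1.60995190e-05] [-0.21270295 -0.14285742  0.11801289] [-0.06971508  0.10076487 -0.06563093]
```

View pics/wrist4.png

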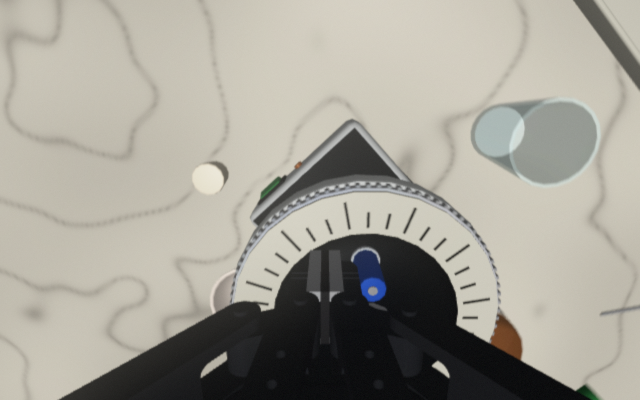

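View pics/r4scene.png

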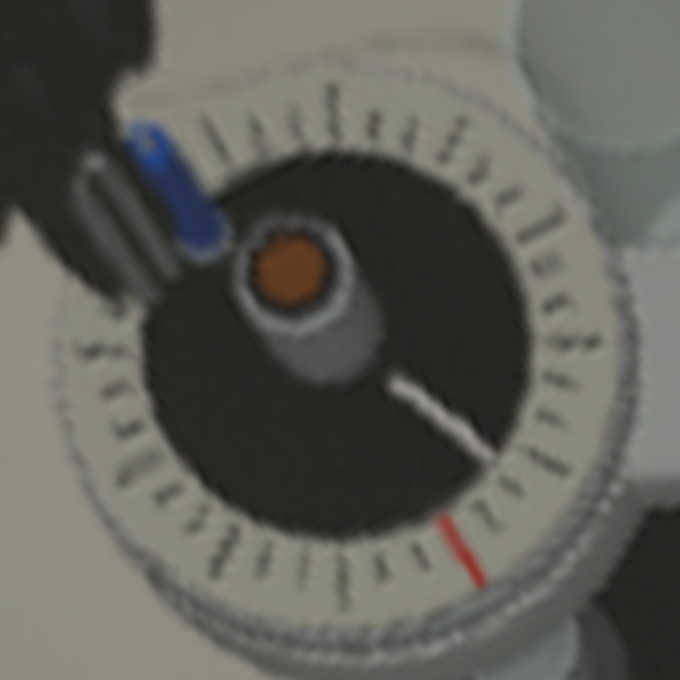

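Index is about 22° short of zero (rectified scene: index end (492,458), red inner end (443,517)). I'll push 17° more, then measure.

Request:
step_arm(increments=[[0.0004, 0.0018, 0, 0, 0, -2.5, 1], [0.0009, 0.0036, 0, 0, 0, -5, 1], [0.0015, 0.0054, 0, 0, 0, -7.5, 1], [0.0021, 0.0072, 0, 0, 0, -10, 1], [0.0028, 0.0089, 0, 0, 0, -12.5, 1], [0.0036, 0.0106, 0, 0, 0, -15, 1], [0.0042, 0.012, 0, 0, 0, -17, 1], [0.0042, 0.012, 0, 0, 0, -17, 1]])

```text
t: 8.48
eef_pos: [0.4867, 0.1484, 0.2062]
tool_rot: [-0.0, 0.475, 0.88, -0.0]
contact_force: [-1.5, -1.4, 1.5]
gripper_width: 0.005
```

```bash
cat > m.py <<'E'
from h import *
import sys
k=sys.argv[1]
ims=[]
for cam in ['top','scene']:
    c=snap(cam)
    im,s=rect(c,.192,(.5255,.128),half=.08,N=400);ims.append(cv2.cvtColor(im,cv2.COLOR_RGB2BGR))
    for n,z in dict(finger_post=.212,index_mark=.192,zero_mark=.192).items():
        for d in bot.place_of(n,cam)[:1]:
            px=np.array(d['location'])*[640,400];p=onz(c,px,z);v=p[:2]-[.5255,.128]
            print(cam,n,round(d['conf'],2),px.round(1),p.round(4),np.degrees(np.arctan2(v[1],v[0])).round(1),np.hypot(*v).round(4))
cv2.imwrite(f'pics/m{k}.png',np.hstack(ims))
o=bot.get_obs();print(o['t'],o['eef_pos'],o['tool_rot'],o['contact_force'],o['torque'])
E
python3 m.py 5
```

```text
top zero_mark 0.86 [289.5 234.1] [0.5526 0.0837 0.192 ] -58.5 0.0519
scene finger_post 0.94 [302.  114.7] [0.5048 0.1572 0.212 ] 125.3 0.0358
scene index_mark 0.78 [302.5 154.6] [0.5472 0.0814 0.192 ] -65.0 0.0514
scene zero_mark 0.66 [304.4 156.6] [0.5528 0.0787 0.192 ] -61.0 0.0563
8.8833 [0.48679221 0.14819634 0.20630227] [-2.33637864e-05  4.74668754e-01  8.80164514e-01  3.37928693e-05] [-1.38818385  0.17414895 -0.07717509] [-0.13813279  0.17708951 -0.02952907]
```

View pics/m5.png

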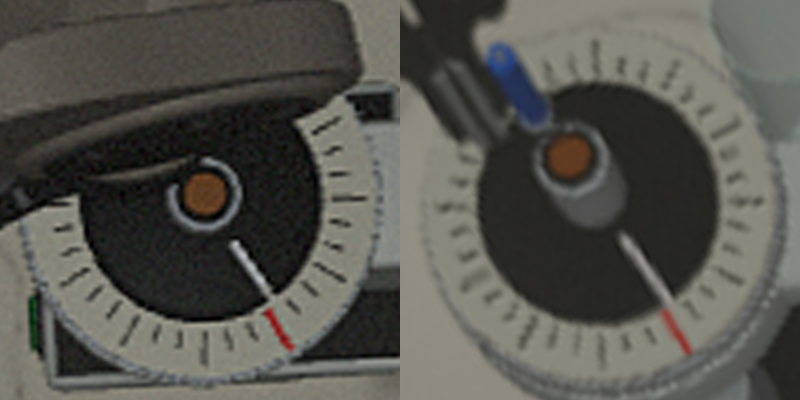

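```bash
cat > ang.py <<'E'
from h import *
import sys
from scipy.optimize import least_squares
from scipy.ndimage import map_coordinates
def samp(im,c,P):
    q=np.array([proj(c,p) for p in P.reshape(-1,3)])
    return np.stack([map_coordinates(im[...,k].astype(float),[q[:,1],q[:,0]],order=1).reshape(P.shape[:-1]) for k in range(3)],-1)
def pol(C,r,t,z):
    R,T=np.meshgrid(r,t,indexing='ij');return np.stack([C[0]+R*np.cos(T),C[1]+R*np.sin(T),z+0*R],-1)
def run(cam):
    c=snap(cam);im=c['color'];C=np.array([.5255,.128])
    for it in range(3):
        # edge of the dial, front half
        t=np.radians(np.arange(-175,40,3.));r=np.linspace(.042,.058,65)
        g=samp(im,c,pol(C,r,t,.192)).mean(-1)
        i=np.argmax(np.diff(g,axis=0),0);pts=np.stack([C[0]+r[i]*np.cos(t),C[1]+r[i]*np.sin(t)],1)
        f=least_squares(lambda p:np.hypot(pts[:,0]-p[0],pts[:,1]-p[1])-p[2],[*C,.05],loss='soft_l1',f_scale=.0007)
        C=f.x[:2]
    t=np.radians(np.arange(-85,-35,.25))
    out=[]
    for z in (.192,.198):
        S=samp(im,c,pol(C,np.linspace(.022,.042,30),t,z)).mean(-1)
        w=np.clip(S-np.percentile(S,70,axis=1,keepdims=True)-25,0,None)
        out.append((np.degrees((w*t).sum(1)/np.maximum(w.sum(1),1e-9))))
    S=samp(im,c,pol(C,np.linspace(.054,.067,20),t,.192));red=np.clip(S[...,0]-S[...,1]-S[...,0:1].min()*0-30,0,None)
    rd=np.degrees((red*t).sum(1)/np.maximum(red.sum(1),1e-9))
    print(cam,'C',C.round(4),'R',f.x[2].round(4),'idx@192',np.median(out[0]).round(2),'idx@198',out[1][::5].round(1),'med',np.median(out[1]).round(2),'red',rd[::4].round(1),np.median(rd).round(2),'diff',(np.median(out[1])-np.median(rd)).round(2))
for cam in sys.argv[1:]: run(cam)
E
python3 ang.py top scene
```

```text
top C [0.5257 0.1279] R 0.0487 idx@192 -53.24 idx@198 [-54.1 -54.7 -54.5 -54.5 -54.7 -54.4] med -54.54 red [-58.9 -59.  -59.  -59.1 -59. ] -58.99 diff 4.45
scene C [0.5249 0.126 ] R 0.0482 idx@192 -53.45 idx@198 [-54.3 -54.6 -53.8 -54.  -54.1 -54.2] med -54.16 red [-58.6 -58.7 -58.7 -58.4 -58.5] -58.58 diff 4.42
```

Both cameras agree that 4.4° remains. I'll make a small final push.

```bash
python3 -c "
from arc import *
tab([123.5,122,120.5,119.1],[.4873,.1484],33.5)"
```

```text
123.5 [ 0.0001 -0.    ] 0.0
122 [0.0007 0.001 ] -1.5
120.5 [0.0013 0.0019] -3.0
119.1 [0.0018 0.0028] -4.4
```

Request:
step_arm(increments=[[0.0006, 0.001, 0, 0, 0, -1.5, 1], [0.0012, 0.0019, 0, 0, 0, -3, 1], [0.0017, 0.0027, 0, 0, 0, -4.2, 1], [0.0017, 0.0027, 0, 0, 0, -4.2, 1], [0.0017, 0.0027, 0, 0, 0, -4.2, 1]])

```text
t: 9.4
eef_pos: [0.4886, 0.1511, 0.2063]
tool_rot: [0.0, 0.507, 0.862, 0.0]
contact_force: [-0.3, -0.7, 0.4]
gripper_width: 0.001
```

```bash
python3 ang.py top scene; python3 -c "
from h import *
o=bot.get_obs();print(o['t'],o['eef_pos'],o['contact_force'])"
```

```text
top C [0.5257 0.1277] R 0.0485 idx@192 -57.8 idx@198 [-58.7 -58.5 -58.8 -59.1 -58.9 -58.9] med -58.93 red [-58.8 -58.9 -58.9 -58.9 -58.9] -58.87 diff -0.06
scene C [0.5249 0.1258] R 0.0482 idx@192 -58.65 idx@198 [-58.8 -59.1 -58.9 -58.5 -58.6 -58.8] med -58.75 red [-58.5 -58.6 -58.5 -58.3 -58.4] -58.47 diff -0.28
9.5 [0.48859209 0.15109749 0.20631325] [-0.95459133 -0.46103084 -0.5245063 ]
```

The index now matches zero to within 0.3° on both cameras. I'll back off along the push line, then rise.

Request:
step_arm(increments=[[-0.003, -0.0017, 0, 0, 0, 0, 1], [-0.007, -0.004, 0, 0, 0, 0, 1], [-0.012, -0.007, 0, 0, 0, 0, 1], [-0.016, -0.009, 0, 0, 0, 0, 1], [-0.016, -0.009, 0.02, 0, 0, 0, 1], [-0.016, -0.009, 0.05, 0, 0, 0, 1], [-0.016, -0.009, 0.08, 0, 0, 0, 1], [-0.016, -0.009, 0.11, 0, 0, 0, 1], [-0.016, -0.009, 0.13, 0, 0, 0, 1], [-0.016, -0.009, 0.13, 0, 0, 0, 1]])

```text
t: 10.33
eef_pos: [0.4744, 0.1423, 0.3406]
tool_rot: [0.002, 0.507, 0.862, 0.004]
contact_force: [0.6, 0.2, -0.0]
gripper_width: -0.004
```

```bash
python3 ang.py top scene; python3 m.py 6; python3 -c "
from h import *
snap('wrist','wrist6.png')
for cam in ['scene','top']:
  c=snap(cam,cam+'6.png')
  for n in ['amber_bottle','beaker','dish','stopper']:
    for d in bot.place_of(n,cam)[:1]: print(cam,n,d['conf'],(np.array(d['location'])*[640,400]).round(1))"
```

```text
top C [0.5257 0.1278] R 0.0486 idx@192 -57.95 idx@198 [-58.9 -58.6 -59.  -59.3 -59.1 -59.1] med -59.08 red [-58.9 -59.  -59.  -59.1 -59. ] -58.97 diff -0.1
scene C [0.5251 0.1258] R 0.0483 idx@192 -58.97 idx@198 [-59.2 -59.5 -59.2 -58.7 -58.9 -59. ] med -59.01 red [-58.7 -58.8 -58.7 -58.5 -58.5] -58.62 diff -0.38
top finger_post 0.91 [240.8 258.9] [0.5076 0.1607 0.212 ] 118.6 0.0373
top zero_mark 0.59 [291.7 234.9] [0.5513 0.0799 0.192 ] -61.8 0.0546
scene finger_post 0.83 [303.6 114.7] [0.5077 0.1587 0.212 ] 120.1 0.0355
scene index_mark 0.76 [301.9 153.8] [0.5451 0.0826 0.192 ] -66.6 0.0495
scene zero_mark 0.65 [306.5 156.2] [0.556  0.0815 0.192 ] -56.7 0.0556
10.8333 [0.4722465  0.14185449 0.3357006 ] [-1.99428529e-04  5.06717872e-01  8.62111719e-01 -5.85544195e-04] [ 1.07140023 -0.25091506  0.73918073] [ 0.01973751 -0.01596538 -0.00353694]
scene amber_bottle 0.57 [383.1 210.5]
scene beaker 0.97 [351.7 148.9]
scene dish 0.72 [282.5 239.2]
scene stopper 0.56 [249.5 192.6]
top amber_bottle 0.93 [263.7 167.5]
top dish 0.57 [343.2 252.5]
top stopper 0.66 [310.1 315.6]
```

View pics/m6.png

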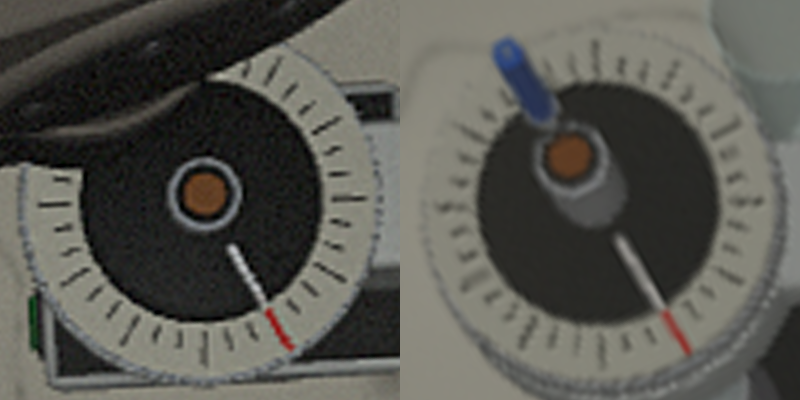

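View pics/wrist6.png

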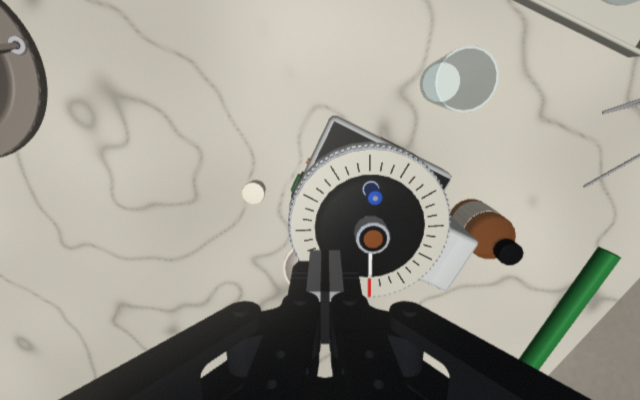

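The index line runs straight into the red line in all three views (wrist: about (370,278)). The ring and the objects around it have not moved, and the arm is clear, so I'll hand in.

```bash
python3 -c "
from station import bot
print(bot.hand_in())"
```

```text
the job is handed in; nothing more can be done
None
```

The dial is back at zero. I pushed the blue post about 90° clockwise with the outside of the shut fingertips. The measured force on the tool was about 4 N or less at every reading. I then backed off, rose clear and handed in at about 11 s, well inside the 46 s limit.

- **Alignment:** after I let go, the index sat within 0.1° (top camera) and 0.4° (scene camera) of the red line. The wrist view also shows the two lines meeting.
- **Scale ring:** the red line was at −59° before and after, so the ring did not move.
- **Surroundings:** in the scene camera the bottle, beaker, dish and stopper are where they started, within about 3 pixels, which is detection noise.
- **Checks that disagreed:** near the end, the network's single-point positions for the index and zero marks scattered by several degrees, so I relied on fitting the lines in the images instead. I did not measure the dial's seating directly, but nothing showed it lifting.

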